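# Cover the empty warmer well, then unscrew the jar's cap and hold it over the mouth

### The job

Set the loose round cover onto the empty well of the double bottle warmer, without dropping it, so that it sits level with its rim resting all round, and let go of it. Then unscrew the tight cap of the square glass jar that the other well keeps from turning, anticlockwise seen from above, until the thread lets go, never lifting the jar out of its seat, and raise the cap straight off. Finish while holding the cap in the gripper, level and still, about two centimetres clear above the jar's mouth; leave the saucer, the round bottle and the mug alone.

Things in the scene. Friction and masses are not known exactly. Their poses are not given: they have to be found in the camera images.
- warmer: White double bottle warmer fixed to the shelf, 150 (its x) x 280 (its y) x 95 mm high, flat top; origin at the centre of its underside, z up. A black knob (not needed) sticks out 16 mm from its -x face. Two square wells, 67 mm wide, 75 mm deep, sides along x and y, have centres at y = -65 and +65 mm in its frame; one holds the square jar, the other is empty (which one varies).
- empty_well: The empty well: origin at the centre of its square mouth, level with the warmer's flat top; x and y along the well's sides, z up. A steel grid is seen on its floor, 75 mm down.
- cover: Loose round aluminium cover, about 160 g; origin at the centre of its underside, z up. From below: plug, diameter 56, from 0 to 10 mm; flange, diameter 100, from 10 to 16 mm; plain knob, diameter 20, from 16 to 48 mm. Starts on the shelf, on its plug. Seated, the plug hangs in the well (5.5 mm clearance each side), the flange rests on the warmer's top, and the origin is 10 mm below that top.
- jar: Square glass jar, about 400 g, loose in its well: body 64 x 64 mm, 95 mm high, then a round neck to 111 mm; origin at the centre of its underside, z up, sides along x and y. It stands on the well's floor, 20 mm over the shelf, 1.5 mm clear of the well's walls, which keep it from turning (play about 0.06 rad) but not from being lifted.
- jar_mouth (a point): Centre of the top of the jar's neck, on the jar's axis, 111 mm above the jar's underside. The cap's lower edge, tightened, is 14 mm below it (2 mm above the jar's square shoulder), so the freed cap must rise 14 mm to clear the neck.
- cap: Steel screw cap on the jar, about 70 g, round, diameter 54, 32 mm high, a low ridge along its x axis on its top; origin at the centre of its open underside, z up. Grip its upper 13 mm, which is solid. Tight, its x axis is the jar's x axis. The thread lets go once it has turned 1.9 to 2.4 rad anticlockwise from above; a stop blocks it at about 2.6 rad.
- cap_top (a point): Centre of the cap's flat top, 32 mm above its open underside. Turning the cap takes up to about 0.4 N m, less near the end; it rises 3 mm by the thread's end. A sprung gasket keeps it from unwinding when let go half way, so it can be regrasped. Pulled before the thread lets go, it lifts the jar with it.
- saucer: Bystander: white ceramic saucer, diameter 120 mm, 18 mm high, on the shelf; origin at the centre of its underside.
- bottle: Bystander: closed round glass bottle, diameter 60 mm, 170 mm high, on the shelf; origin at the centre of its underside.
- mug: Bystander: white ceramic mug, diameter 76 mm, 85 mm high, on the shelf beyond the warmer, handle at its +y; origin at the centre of its underside.
There are look-alikes about, which are no part of the job. Of the things that look like the cover, take the one that is farthest to the robot's left at the start. There is more than one size of the cap; the one meant has the size given above.

How it is judged:
On the way, in this order (a step that is already met when the one before it is completed fails the run):
1. the cover is seated level on the empty well and let go (horizontal distance between cover and empty_well below 0.008 m and z of cover in the frame of empty_well below -0.0075 m and angle between cover's own z axis and vertical below 0.05 rad and contact force between the fingers and cover below 0.1 N and linear speed of cover below 0.02 m/s), for 0.3 s.
2. the cap is well turned on the jar, which stays down in its well (z of jar in the frame of warmer below 0.026 m and angle between jar's own z axis and vertical below 0.06 rad and angle between the x axis of cap and the x axis of jar, either way round above 0.9 rad and z of cap in the frame of jar_mouth below -0.005 m), for 0.1 s.
3. the cap is off the neck (z of jar in the frame of warmer below 0.026 m and angle between jar's own z axis and vertical below 0.06 rad and z of cap in the frame of jar_mouth above 0.003 m), for 0.1 s.
At the end, for the whole second after the job is handed in: Cover on the empty well: within 8 mm of centre, 2.5 mm of its seat, 0.05 rad of level, released. Jar on its well floor (6 mm, 0.06 rad). Cap gripped (over 2 N), touching nothing else, lower edge 5 to 40 mm above the mouth, within 15 mm of its axis, tilt below 0.17 rad, still (0.03 m/s) (horizontal distance between cover and empty_well below 0.008 m and z of cover in the frame of empty_well below -0.0075 m and angle between cover's own z axis and vertical below 0.05 rad and z of jar in the frame of warmer below 0.026 m and angle between jar's own z axis and vertical below 0.06 rad and contact force between each of the fingers, cap and cover below 0.1 N and z of cap in the frame of jar_mouth between 0.005 and 0.04 m and horizontal distance between cap and jar_mouth below 0.015 m and angle between cap's own z axis and vertical below 0.17 rad and linear speed of cap below 0.03 m/s and contact force between the fingers and cap above 2 N and contact force between cap and jar below 0.1 N and contact force between cap and warmer below 0.1 N); the arm keeps its last pose, push and grip.
It fails at once if the jar is lifted more than 12 mm off the floor of its well, or tipped over 0.2 rad (z of jar in the frame of warmer above 0.032 m or angle between jar's own z axis and vertical above 0.2 rad).
It fails at once if the cover is dropped (falls freely faster than 0.5 m/s, over about 13 mm) (contact force between the fingers and cover below 0.05 N and linear speed of cover above 0.5 m/s).
It fails at once if the saucer, the bottle or the mug is moved more than 25 mm or tipped (distance of any of saucer, bottle, mug from where it was at the start of the episode above 0.025 m or angle between any of saucer, bottle, mug's own z axis and vertical above 0.3 rad).
It also fails if it takes over 72 s, if anything falls off the work surface, if the arm or the gripper's body presses on something with over 40 N, if the wrist force passes 120 N, or if a joint passes its speed limit or range.

### The arm

A 6-joint arm with a two-finger parallel gripper is mounted at the origin on the work surface. World frame = base frame: x ahead of the robot, y to its left, z up, the work surface at z = 0. Lengths are in m, angles in rad, forces in N, time in s.
With the tool pointing down it reaches from about 0.25 to 0.8 m from the base axis. Payload 3.9 kg.
Tool frame: the origin (TCP) lies on the centre line of the jaws, within the pads' length; the fingertips stand 22 mm ahead of it and the grasp point (between the pads) lies 3 mm ahead of it (tip_reach is the distance from the TCP to the fingertips, in m); z points along the fingers, y is the line along which they close (so a half turn about z gives the same grasp; the last joint's range is limited). The gripper opens to 85 mm and grips with 20 to 120 N. Pads are 22 mm wide; open, the fingers measure 114 mm over their backs; the gripper's body (76 mm by 85 mm) begins 54 mm behind the grasp point. The pads swing forward as they close: fully open they stand 13 mm farther back than shut.
Start: joints at [1.235, 0.26, -0.138, 1.173, 0, 1.571], TCP at [0.173, 0.496, 0.253] pointing down, gripper open.
Joint ranges: [-2.78, 2.78], [-0.83, 1.72], [-1.28, 1.37], [-1.9, 2.12], [-1.57, 1.48], [-3.14, 3.14]. Speed limits (rad/s): [2.57, 2.57, 3.14, 3.14, 3.14, 3.14].

### API

Orientations are given as a unit quaternion [w, x, y, z].
In Python, from cell import get_obs, camera, get_calibration, job_done, tip_reach gives the robot as it stands. The module is installed in compiled form; this text tells all that it offers.
- The arm moves only by the tool apply_moves, never from a script. Its argument "rows" is a list of rows, each an object of numbers: "rx", "ry", "rz": the turn, a rotation vector about the tool's x, y, z scaled (see below); "x", "y", "z": the shift along the tool's x, y, z scaled (see below); "gripper": the opening, from 0 (shut) to 1 (fully open). In form: [{"rx": .., "ry": .., "rz": .., "x": .., "y": .., "z": .., "gripper": ..}, ...]. A call has exactly 10 rows; each row shifts and turns the commanded pose from where the row before left it, along the tool's axes as they then stand; what a row does not reach is not made up. The controller multiplies each number of a shift by 30 cm and each number of a turn by 0.5 rad. A row lasts 1/8 s, in which the tool goes at most 62.5 mm and 10.7 degrees, less where a joint would pass 70% of its speed; a pose out of reach is approached as far as the arm can. A call with a number of a shift or a turn outside -1 to 1 is refused whole. A call with a gripper value outside its range is refused whole. The fingers move at their own pace and stop on an object; the grip force is fixed at half the most. Time passes only in rows, so rows that do not move let the fingers close, or fill a call up. It gives the time, the measured TCP pose, the force, the opening and the grip force at its end, in the units of the state.
- get_obs(): the state, without advancing time (a new reading comes with each control period).
- camera(name): name is "scene" or "side" or "wrist"; returns the picture (420x560x3 uint8, blue, green, red); there is no depth.
- get_calibration(name): a dict with "fov_y" (degrees; the focal length in pixels is half the picture's height over the tangent of half this angle, whatever the lens; pixels are square), "cx", "cy" (the principal point, pixels), "R" (3x3) and "t" (3): a world point X has camera coordinates R X + t. Camera axes: x right, y down, z forward; pixel columns grow to the right and rows downward; lengths in m; the calibration is good to about 2 mm. A picture is of the moment at which its call begins: read the wrist's pose just before it. get_calibration takes no time and is no camera call; for the wrist camera it gives the pose at the moment of the call.
- job_done(): hands the job in; it is judged then, once.
The state is a dict: "time_s": time; "joint_positions": joint angles; "joint_vel": joint speeds; "joint_torque": joint torques, N m; "position": TCP position; "tool_rot": TCP orientation; "wrist_force": force on the tool from outside, world axes, zero at the start; "moment": the same for the moment, N m; "grip_width": finger opening in m; "gripper_force": force on a finger pad.
Only numpy, scipy, OpenCV 4.12 (cv2) and the standard library are available. Lean on these libraries where they do the work, as an engineer would, in place of code of your own. Each camera call takes 0.05 s, during which the arm holds its last target. There are 200 camera calls.

## Working session

There is one attempt and no reset: what is moved stays moved. The work goes in short steps, Python scripts to look and compute and a tool call to move; the robot and the scene stay as the last step left them, time stands still between calls to the robot, and variables do not carry over. Pictures are saved under pics/ and viewed, at most 10 in all, crops included, and the job is handed in when it is done.

Besides the shell and the picture viewer there is one more tool, called after ">>>" as name(argument=value, ...) on one line, values as JSON. apply_moves: Moves the arm, as the interface text tells. Its arguments: {"type":"object","properties":{"rows":{"type":"array"}},"required":["rows"]}

```bash
mkdir -p pics; cat > h.py <<'E'
import numpy as np,cv2
from cell import *
def ray(n,u,v,c=None):
    c=c or get_calibration(n);R=np.array(c["R"]);t=np.array(c["t"])
    f=210/np.tan(np.radians(c["fov_y"]/2))
    d=R.T@np.array([(u-c["cx"])/f,(v-c["cy"])/f,1]);return -R.T@t,d
def onz(n,u,v,z,c=None):
    o,d=ray(n,u,v,c);return o+d*(z-o[2])/d[2]
def proj(n,X,c=None):
    c=c or get_calibration(n);f=210/np.tan(np.radians(c["fov_y"]/2))
    p=np.array(c["R"])@np.array(X)+np.array(c["t"]);return np.array([c["cx"]+f*p[0]/p[2],c["cy"]+f*p[1]/p[2]])
E
python3 - <<'E'
from h import *
a=[camera(n) for n in("scene","side")]
for n,i in zip("ab",a): cv2.imwrite(f"pics/{n}0.png",i)
w=camera("wrist");cv2.imwrite("pics/w0.png",w)
cv2.imwrite("pics/w0s.png",w)
for n in("scene","side","wrist"):
    c=get_calibration(n);print(n,c["fov_y"],c["cx"],c["cy"],(-np.array(c["R"]).T@np.array(c["t"])).round(3),np.array(c["R"]).round(2).tolist())
print(get_obs(), tip_reach)
E
```

```text
scene 55.35605731636527 281.3144186526657 208.98478348431564 [ 0.962 -0.669  0.619] [[0.89, 0.46, -0.02], [0.24, -0.5, -0.83], [-0.39, 0.73, -0.56]]
side 56.51817044190352 271.6371226550357 206.9659613726717 [ 0.353 -0.508  0.762] [[0.9, -0.44, 0.0], [-0.33, -0.68, -0.65], [0.29, 0.58, -0.76]]
wrist 60.386600672198156 287.12472135187255 207.99407202960674 [0.104 0.519 0.373] [[0.33, 0.94, -0.0], [0.91, -0.32, 0.28], [0.27, -0.09, -0.96]]
{'time_s': 0.15, 'joint_positions': array([ 1.23499202e+00,  2.60566861e-01, -1.39077361e-01,  1.17270092e+00,
        3.56636686e-05,  1.57080337e+00]), 'joint_vel': array([-0.0003066 , -0.0015357 ,  0.00322902,  0.00039394,  0.00030156,
       -0.00011212]), 'joint_torque': array([ 6.42813666e-04, -4.06007230e+01,  2.54165840e+01,  1.26783960e-02,
        9.61451019e-05, -4.05434278e-06]), 'position': array([0.17283045, 0.49521563, 0.25263665]), 'tool_rot': array([-1.46993389e-04,  1.67117811e-01,  9.85936629e-01, -7.60540173e-04]), 'wrist_force': array([ 0.05132051,  0.0561499 , -0.60521987]), 'moment': array([ 0.02711486, -0.00219526,  0.00328905]), 'gripper_force': 0.0, 'grip_width': 0.0854676903891658} 0.022
```

View pics/a0.png

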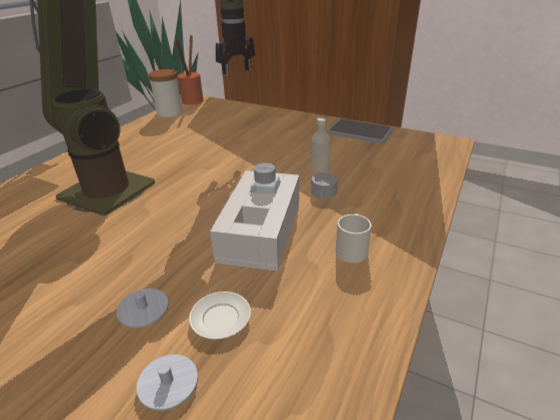

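View pics/b0.png

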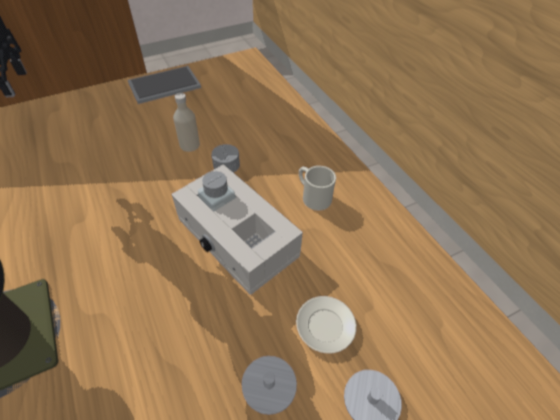

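The scene view shows two cover look-alikes at (142,305) and (167,380). The jar with its cap is at (264,175) in the far well, and a loose look-alike cap is at (323,185). The side view shows the same covers at (269,384) and (373,397), the jar cap at (215,184) and the empty well at (253,231).

```bash
python3 - <<'E'
from h import *
for nm,n,u,v,z in [("c1",'scene',142,307,.013),("c1",'side',269,385,.013),("c2",'scene',167,382,.013),("c2",'side',373,398,.013),
 ("saucer",'scene',220,317,.015),("saucer",'side',326,324,.015),("mug",'scene',354,228,.085),("mug",'side',320,175,.085),
 ("captop",'scene',264,169,.149),("captop",'side',215,180,.149),("loose",'scene',323,180,.03),("loose",'side',226,152,.03),
 ("well",'scene',251,215,.095),("well",'side',253,231,.095),("bottle",'scene',321,122,.17),("bottle",'side',180,98,.17),("wFR",'scene',276,251,.095),("wFL",'scene',217,240,.095),("wBR",'scene',300,181,.095),("wBL",'scene',248,172,.095),
 ("wBL",'side',174,204,.095),("wBR",'side',222,169,.095),("wFR",'side',298,233,.095),("wFL",'side',250,267,.095)]:
    print(nm,n,onz(n,u,v,z).round(3))
for n in("scene","side"): print(proj(n,[.173,.495,.23]),proj(n,[0,0,0]))
a=cv2.imread("pics/a0.png");b=cv2.imread("pics/b0.png")
A=cv2.resize(a[270:420,90:270],None,fx=2.2,fy=2.2,interpolation=3)
B=cv2.resize(b[335:420,220:420],None,fx=2,fy=2,interpolation=3)
C=cv2.resize(a[110:280,190:390],None,fx=2,fy=2,interpolation=3);D=cv2.resize(b[140:290,150:350],None,fx=2,fy=2,interpolation=3)
im=np.zeros((600,800,3),np.uint8);im[:330,:396]=A[:330];im[330:500,:400]=B;im[:300,400:]=D;im[300:600,400:]=C[:300]
cv2.imwrite("pics/crop1.png",im)
E
```

```text
c1 scene [ 0.445 -0.312  0.013]
c1 side [ 0.445 -0.313  0.013]
c2 scene [ 0.601 -0.417  0.013]
c2 side [ 0.602 -0.414  0.013]
saucer scene [ 0.602 -0.264  0.015]
saucer side [ 0.598 -0.26   0.015]
mug scene [0.765 0.031 0.085]
mug side [0.762 0.052 0.085]
captop scene [0.51  0.082 0.149]
captop side [0.508 0.087 0.149]
loose scene [0.586 0.287 0.03 ]
loose side [0.605 0.291 0.03 ]
well scene [ 0.541 -0.038  0.095]
well side [ 0.54  -0.039  0.095]
bottle scene [0.538 0.373 0.17 ]
bottle side [0.527 0.388 0.17 ]
wFR scene [ 0.653 -0.125  0.095]
wFL scene [ 0.524 -0.149  0.095]
wBR scene [0.575 0.151 0.095]
wBL scene [0.427 0.134 0.095]
wBL side [0.411 0.108 0.095]
wBR side [0.55  0.167 0.095]
wFR side [ 0.624 -0.086  0.095]
wFL side [ 0.498 -0.118  0.095]
[237.33180414  76.45216071] [106.82759633 189.79811091]
[19.56570072 90.34414874] [ -2.55700565 341.19303364]
```

View pics/crop1.png

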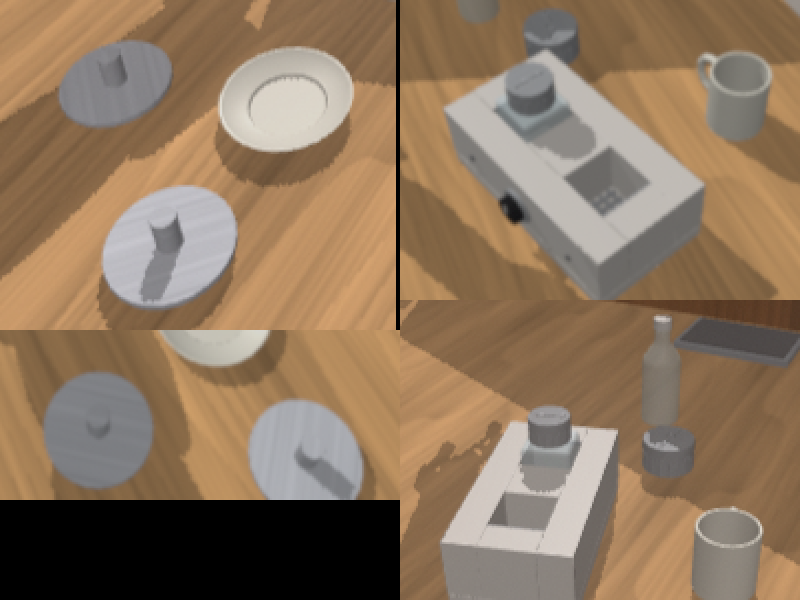

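View pics/w0.png

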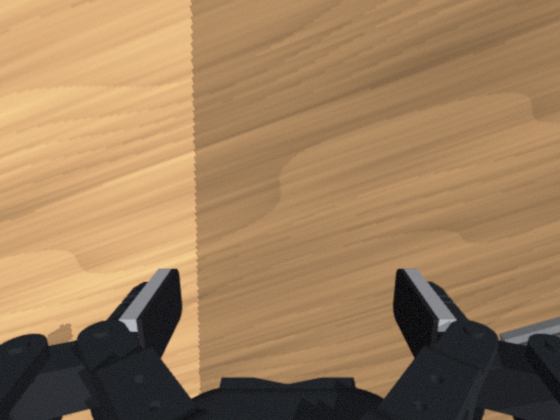

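```bash
python3 - <<'E'
from h import *
from scipy.optimize import least_squares
obs=[("side",172.5,193.5,-1,1),("side",223.5,166.5,1,1),("side",301.5,233,1,-1),("side",250.5,265.5,-1,-1),
("scene",245,171.5,-1,1),("scene",299,175,1,1),("scene",277,234,1,-1),("scene",211.5,231,-1,-1)]
C={n:get_calibration(n) for n in("scene","side")}
def P(p,a,b,z=.095):
    c,s=np.cos(p[2]),np.sin(p[2]);return [p[0]+c*a-s*b,p[1]+s*a+c*b,z]
f=lambda p:np.concatenate([proj(n,P(p,sx*.075,sy*.14),C[n])-[u,v] for n,u,v,sx,sy in obs])
r=least_squares(f,[.53,.02,-.1]);print(r.x.round(4),r.fun.reshape(-1,2).round(1).tolist())
print("well",np.round(P(r.x,0,-.065),4),"jar",np.round(P(r.x,0,.065),4))
for n in C: print(n,proj(n,P(r.x,0,-.065),C[n]).round(1),proj(n,P(r.x,0,.065,.149),C[n]).round(1))
# cover knob tops: crop
for nm,n,u,v in [("c1",'scene',90+112/2.2,270+52/2.2),("c1",'side',220+98/2,335+(412-330)/2)]: print(nm,onz(n,u,v,.048).round(4))
E
```

```text
[0.5258 0.0292 0.2827] [[-1.5, -0.1], [-0.9, -3.0], [1.3, -2.7], [-1.3, 5.6], [0.9, -1.7], [0.8, -1.0], [1.6, 3.7], [-0.2, -0.6]]
well [ 0.5439 -0.0332  0.095 ] jar [0.5077 0.0916 0.095 ]
scene [253.3 214.3] [265.3 167.2]
side [253.3 228.3] [214.1 178.6]
c1 [ 0.4479 -0.3076  0.048 ]
c1 [ 0.4477 -0.3089  0.048 ]
```

The covers are (scene px) A at (142,305), y ≈ -0.31, and B at (167,380), y ≈ -0.42. A is farther to the robot's left and the enlarged crop shows it has the right shape, so A is the one to take. The jar's cap, seated in the warmer's far well at scene (264,172), is the one meant. The loose, larger cap at (323,185) is not.

>>> apply_moves(rows=[{"x": -0.125, "y": -0.159, "gripper": 1}, {"x": -0.125, "y": -0.159, "gripper": 1}, {"x": -0.125, "y": -0.159, "gripper": 1}, {"x": -0.125, "y": -0.159, "gripper": 1}, {"x": -0.125, "y": -0.159, "gripper": 1}, {"x": -0.125, "y": -0.159, "gripper": 1}, {"x": -0.125, "y": -0.159, "gripper": 1}, {"x": -0.125, "y": -0.159, "gripper": 1}, {"x": -0.125, "y": -0.159, "gripper": 1}, {"x": -0.125, "y": -0.159, "gripper": 1}])

```text
validation failed for argument at $.ro...
```

```bash
python3 - <<'E'
from h import *
o=get_obs();print(o["time_s"],o["position"],o["tool_rot"],o["joint_positions"].round(3))
cv2.imwrite("pics/w1.png",camera("wrist"))
E
```

```text
0.15 [0.17283045 0.49521563 0.25263665] [-1.46993389e-04  1.67117811e-01  9.85936629e-01 -7.60540173e-04] [ 1.235  0.261 -0.139  1.173  0.     1.571]
```

All keys are needed in each row.

>>> apply_moves(rows=[{"rx": 0, "ry": 0, "rz": 0, "x": -0.125, "y": -0.159, "z": 0, "gripper": 1}, {"rx": 0, "ry": 0, "rz": 0, "x": -0.125, "y": -0.159, "z": 0, "gripper": 1}, {"rx": 0, "ry": 0, "rz": 0, "x": -0.125, "y": -0.159, "z": 0, "gripper": 1}, {"rx": 0, "ry": 0, "rz": 0, "x": -0.125, "y": -0.159, "z": 0, "gripper": 1}, {"rx": 0, "ry": 0, "rz": 0, "x": -0.125, "y": -0.159, "z": 0, "gripper": 1}, {"rx": 0, "ry": 0, "rz": 0, "x": -0.125, "y": -0.159, "z": 0, "gripper": 1}, {"rx": 0, "ry": 0, "rz": 0, "x": -0.125, "y": -0.159, "z": 0, "gripper": 1}, {"rx": 0, "ry": 0, "rz": 0, "x": -0.125, "y": -0.159, "z": 0, "gripper": 1}, {"rx": 0, "ry": 0, "rz": 0, "x": -0.125, "y": -0.159, "z": 0, "gripper": 1}, {"rx": 0, "ry": 0, "rz": 0, "x": -0.125, "y": -0.159, "z": 0, "gripper": 1}])

```text
time_s: 1.45
position: [0.3701, -0.0804, 0.2535]
tool_rot: [0.001, 0.167, 0.986, 0.0]
wrist_force: [0.6, 0.3, -0.3]
grip_width: 0.0857
gripper_force: 0.0
```

```bash
cat >> h.py <<'E'
from scipy.spatial.transform import Rotation as Rn
def st(goal=None):
    o=get_obs();q=o["tool_rot"];R=Rn.from_quat(np.r_[q[1:],q[0]]).as_matrix()
    print("t",round(o["time_s"],2),"p",o["position"].round(4),"X",R[:,0].round(3),"Z",R[:,2].round(4),"j",o["joint_positions"].round(3),"F",o["wrist_force"].round(1),"M",o["moment"].round(2),"g",round(o["gripper_force"],1),round(o["grip_width"],4))
    if goal is not None: print("tool shift m",(R.T@(np.array(goal)-o["position"])).round(4),"units",(R.T@(np.array(goal)-o["position"])/.3).round(4))
    return o,R
E
python3 - <<'E'
from h import *
st([.4478,-.308,.21])
cv2.imwrite("pics/w1.png",camera("wrist"))
E
```

```text
t 1.45 p [ 0.3701 -0.0804  0.2535] X [-0.944  0.33  -0.001] Z [ 1.1e-03  2.0e-04 -1.0e+00] j [-0.214  0.008 -0.441  1.122  0.     0.122] F [ 0.6  0.3 -0.3] M [ 0.04 -0.06  0.03] g 0.0 0.0857
tool shift m [-0.1484 -0.1893  0.0435] units [-0.4947 -0.6309  0.1451]
```

>>> apply_moves(rows=[{"rx": 0, "ry": 0, "rz": 0, "x": -0.124, "y": -0.158, "z": 0.036, "gripper": 1}, {"rx": 0, "ry": 0, "rz": 0, "x": -0.124, "y": -0.158, "z": 0.036, "gripper": 1}, {"rx": 0, "ry": 0, "rz": 0, "x": -0.124, "y": -0.158, "z": 0.036, "gripper": 1}, {"rx": 0, "ry": 0, "rz": 0, "x": -0.1, "y": -0.14, "z": 0.036, "gripper": 1}, {"rx": 0, "ry": 0, "rz": 0, "x": 0, "y": 0, "z": 0, "gripper": 1}, {"rx": 0, "ry": 0, "rz": 0, "x": 0, "y": 0, "z": 0, "gripper": 1}, {"rx": 0, "ry": 0, "rz": 0, "x": 0, "y": 0, "z": 0, "gripper": 1}, {"rx": 0, "ry": 0, "rz": 0, "x": 0, "y": 0, "z": 0, "gripper": 1}, {"rx": 0, "ry": 0, "rz": 0, "x": 0, "y": 0, "z": 0, "gripper": 1}, {"rx": 0, "ry": 0, "rz": 0, "x": 0, "y": 0, "z": 0, "gripper": 1}])

```text
time_s: 2.75
position: [0.4429, -0.2985, 0.2104]
tool_rot: [0.0, 0.167, 0.986, -0.0]
wrist_force: [-0.3, 0.5, 0.3]
grip_width: 0.0857
gripper_force: 0.0
```

```bash
python3 - <<'E'
from h import *
st([.4478,-.308,.21])
cv2.imwrite("pics/w2.png",camera("wrist"))
print(proj("wrist",[.4478,-.308,.048]),proj("wrist",[.4478,-.308,.016]))
E
```

```text
t 2.75 p [ 0.4429 -0.2985  0.2104] X [-0.944  0.329 -0.   ] Z [ 4.e-04 -3.e-04 -1.e+00] j [-0.593  0.297 -0.201  1.073 -0.    -0.258] F [-0.3  0.5  0.3] M [ 0.01 -0.01 -0.04] g 0.0 0.0857
tool shift m [-0.0077 -0.0073  0.0004] units [-0.0258 -0.0244  0.0014]
[278.75474808 205.15832641] [279.55686782 195.35197854]
```

View pics/w2.png

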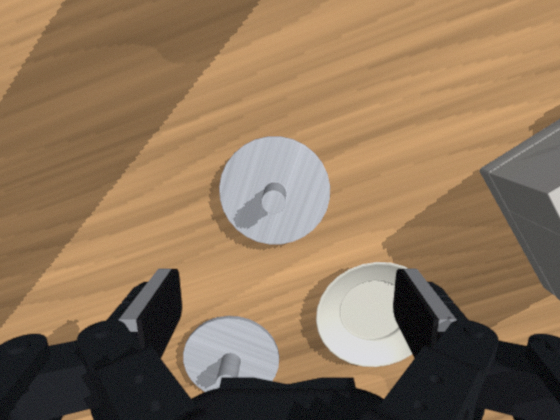

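The wrist view shows the cover's flange centre at (275,190), the knob top at about (274,202), the other cover at (231,353) and the saucer at (375,313). I'll compute the exact grasp shift.

```bash
python3 - <<'E'
from h import *
a=onz("wrist",275,190.5,.016);b=onz("wrist",274,202,.048);print(a,b)
st(np.r_[(a+b)[:2]/2,.043])
E
```

```text
[ 0.44222781 -0.310352    0.016     ] [ 0.44401335 -0.31075141  0.048     ]
t 2.8 p [ 0.4429 -0.2986  0.2103] X [-0.944  0.329 -0.   ] Z [ 3.e-04 -2.e-04 -1.e+00] j [-0.593  0.297 -0.201  1.073  0.    -0.258] F [ 1.1 -0.5  0.2] M [0.04 0.02 0.01] g 0.0 0.0858
tool shift m [-0.0041 -0.0112  0.1673] units [-0.0135 -0.0373  0.5577]
```

>>> apply_moves(rows=[{"rx": 0, "ry": 0, "rz": 0, "x": -0.0135, "y": -0.037, "z": 0.1, "gripper": 1}, {"rx": 0, "ry": 0, "rz": 0, "x": 0, "y": 0, "z": 0.13, "gripper": 1}, {"rx": 0, "ry": 0, "rz": 0, "x": 0, "y": 0, "z": 0.13, "gripper": 1}, {"rx": 0, "ry": 0, "rz": 0, "x": 0, "y": 0, "z": 0.13, "gripper": 0.7}, {"rx": 0, "ry": 0, "rz": 0, "x": 0, "y": 0, "z": 0.067, "gripper": 0.5}, {"rx": 0, "ry": 0, "rz": 0, "x": 0, "y": 0, "z": 0, "gripper": 0.4}, {"rx": 0, "ry": 0, "rz": 0, "x": 0, "y": 0, "z": 0, "gripper": 0}, {"rx": 0, "ry": 0, "rz": 0, "x": 0, "y": 0, "z": 0, "gripper": 0}, {"rx": 0, "ry": 0, "rz": 0, "x": 0, "y": 0, "z": 0, "gripper": 0}, {"rx": 0, "ry": 0, "rz": 0, "x": 0, "y": 0, "z": 0, "gripper": 0}])

```text
time_s: 4.05
position: [0.4436, -0.3111, 0.0439]
tool_rot: [0.001, 0.167, 0.986, -0.0]
wrist_force: [0.2, -0.4, 3.2]
grip_width: 0.0174
gripper_force: 58.7
```

```bash
python3 - <<'E'
from h import *
st()
E
```

```text
t 4.05 p [ 0.4436 -0.3111  0.0439] X [-0.944  0.33  -0.002] Z [ 0.0015 -0.001  -1.    ] j [-0.612  0.461 -0.433  0.675 -0.    -0.276] F [ 0.2 -0.4  3.2] M [0.05 0.08 0.02] g 58.7 0.0174
```

>>> apply_moves(rows=[{"rx": 0, "ry": 0, "rz": 0, "x": 0, "y": 0, "z": -0.05, "gripper": 0}, {"rx": 0, "ry": 0, "rz": 0, "x": 0, "y": 0, "z": -0.1, "gripper": 0}, {"rx": 0, "ry": 0, "rz": 0, "x": 0, "y": 0, "z": -0.15, "gripper": 0}, {"rx": 0, "ry": 0, "rz": 0, "x": -0.032, "y": 0.124, "z": -0.11, "gripper": 0}, {"rx": 0, "ry": 0, "rz": 0, "x": -0.042, "y": 0.164, "z": -0.11, "gripper": 0}, {"rx": 0, "ry": 0, "rz": 0, "x": -0.042, "y": 0.164, "z": -0.11, "gripper": 0}, {"rx": 0, "ry": 0, "rz": 0, "x": -0.042, "y": 0.164, "z": -0.11, "gripper": 0}, {"rx": 0, "ry": 0, "rz": 0, "x": -0.042, "y": 0.164, "z": -0.11, "gripper": 0}, {"rx": 0, "ry": 0, "rz": 0, "x": -0.042, "y": 0.164, "z": -0.11, "gripper": 0}, {"rx": 0, "ry": 0, "rz": 0, "x": -0.01, "y": 0.04, "z": 0, "gripper": 0}])

```text
time_s: 5.3
position: [0.6141, -0.0542, 0.3344]
tool_rot: [0.003, 0.165, 0.986, 0.001]
wrist_force: [0.7, -0.3, -1.6]
grip_width: 0.0173
gripper_force: 59.0
```

>>> apply_moves(rows=[{"rx": 0, "ry": 0, "rz": 0, "x": 0, "y": 0, "z": 0, "gripper": 0}, {"rx": 0, "ry": 0, "rz": 0, "x": 0, "y": 0, "z": 0, "gripper": 0}, {"rx": 0, "ry": 0, "rz": 0, "x": 0, "y": 0, "z": 0, "gripper": 0}, {"rx": 0, "ry": 0, "rz": 0, "x": 0, "y": 0, "z": 0, "gripper": 0}, {"rx": 0, "ry": 0, "rz": 0, "x": 0, "y": 0, "z": 0, "gripper": 0}, {"rx": 0, "ry": 0, "rz": 0, "x": 0, "y": 0, "z": 0, "gripper": 0}, {"rx": 0, "ry": 0, "rz": 0, "x": 0, "y": 0, "z": 0, "gripper": 0}, {"rx": 0, "ry": 0, "rz": 0, "x": 0, "y": 0, "z": 0, "gripper": 0}, {"rx": 0, "ry": 0, "rz": 0, "x": 0, "y": 0, "z": 0, "gripper": 0}, {"rx": 0, "ry": 0, "rz": 0, "x": 0, "y": 0, "z": 0, "gripper": 0}])

```text
time_s: 6.55
position: [0.6117, -0.0568, 0.331]
tool_rot: [0.0, 0.167, 0.986, 0.0]
wrist_force: [0.5, 0.3, -1.5]
grip_width: 0.0175
gripper_force: 59.0
```

```bash
python3 - <<'E'
from h import *
st([.544,-.033,.33])
c=get_calibration("wrist");import json;json.dump({k:np.array(v).tolist() for k,v in c.items()},open("c3.json","w"))
cv2.imwrite("pics/w3.png",camera("wrist"))
p=[.5258,.0292,.2827]
for z in(0,):
  for y in(-.065,.065):
    for a,b in((-1,-1),(1,-1),(1,1),(-1,1)):
      cc,s=np.cos(p[2]),np.sin(p[2]);X=a*.0335;Y=y+b*.0335
      print(proj("wrist",[p[0]+cc*X-s*Y,p[1]+s*X+cc*Y,.095],c).round(0))
E
```

```text
t 6.55 p [ 0.6117 -0.0568  0.331 ] X [-0.944  0.329 -0.   ] Z [ 1.e-04  0.e+00 -1.e+00] j [-0.093  0.406  0.278  1.443  0.     0.243] F [ 0.5  0.3 -1.5] M [0.01 0.04 0.04] g 59.0 0.0175
tool shift m [0.0718 0.0002 0.001 ] units [0.2392 0.0005 0.0034]
[238.  95.]
[279. 153.]
[336. 112.]
[296.  50.]
[355.   5.]
[393.  71.]
[458.  25.]
[421. -46.]
```

View pics/w3.png

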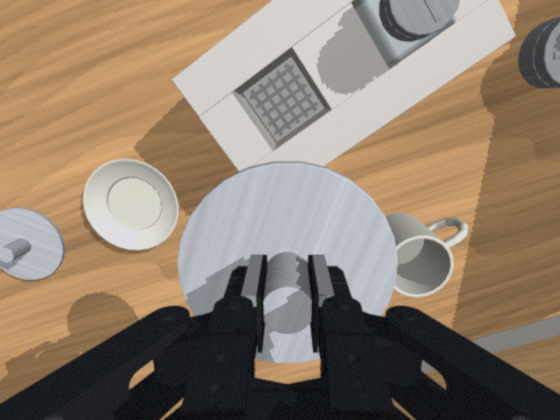

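The wrist view shows the cover held level, the empty well's corners at roughly (235,92), (277,148), (330,107) and (292,49), and the jar cap at (420,5). I'll enlarge the well.

```bash
python3 - <<'E'
from h import *
a=cv2.imread("pics/w3.png")
cv2.imwrite("pics/crop3.png",cv2.resize(a[0:180,170:520][:,:200],None,fx=4,fy=3.3*4/4,interpolation=2)[:600] if 0 else cv2.resize(a[30:170,180:360],None,fx=4,fy=4,interpolation=2))
g=cv2.cvtColor(a,6)
p=np.float32([[235,92],[277,148],[330,107],[292,49]]).reshape(-1,1,2)
print(cv2.cornerSubPix(g,p,(5,5),(-1,-1),(3,50,.01)).reshape(-1,2))
E
```

```text
[[232.44987   90.644295]
 [272.91757  150.52295 ]
 [331.32645  109.05604 ]
 [291.23065   46.447018]]
```

View pics/crop3.png

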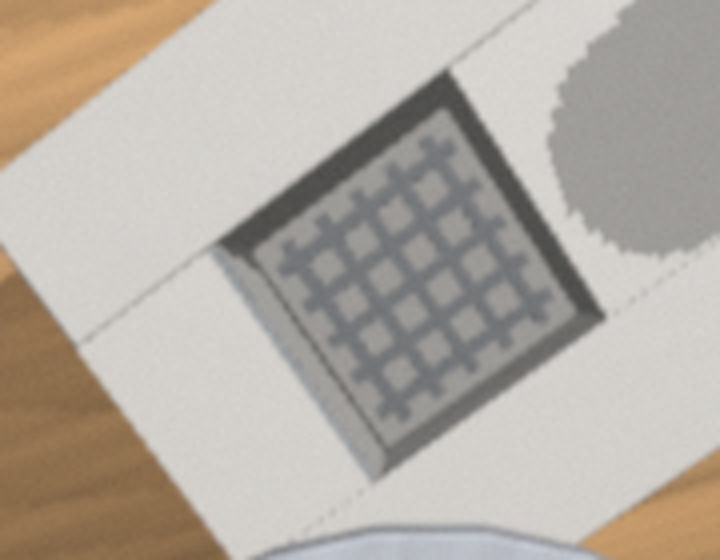

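```bash
python3 - <<'E'
from h import *
import json
from scipy.optimize import least_squares
c=json.load(open("c3.json"))
px=[(233.4,91.1),(273.6,149.8),(331.1,109.2),(291.5,47.2)]
P=np.array([onz("wrist",u,v,.095,c) for u,v in px]);print(P.round(4),np.linalg.norm(P-np.roll(P,-1,0),axis=1).round(4))
w=P.mean(0);d=(P[3]-P[0])+(P[2]-P[1]);th=np.arctan2(d[1],d[0])-np.pi/2
print("well",w.round(4),"yaw",th,"jar",(w+.13*np.array([-np.sin(th),np.cos(th),0])).round(4))
# flange outline check: circle center in camera -> relative to TCP
o,R=st(np.r_[w[:2],.18])
T=o["position"]
print("cover centre proj if on axis",proj("wrist",T-[0,0,.028],c), "edges",[proj("wrist",T-[0,0,.028]+.05*v,c).round(1) for v in(R[:,0],-R[:,0],R[:,1],-R[:,1])])
E
```

```text
[[ 0.5168 -0.0776  0.095 ]
 [ 0.5809 -0.0606  0.095 ]
 [ 0.5628  0.0042  0.095 ]
 [ 0.4989 -0.0137  0.095 ]] [0.0663 0.0673 0.0663 0.0664]
well [ 0.5399 -0.0369  0.095 ] yaw 0.27324989329872995 jar [0.5048 0.0883 0.095 ]
t 6.6 p [ 0.6117 -0.0568  0.331 ] X [-0.944  0.329 -0.   ] Z [-0. -0. -1.] j [-0.093  0.406  0.278  1.443 -0.     0.243] F [ 0.1  0.4 -1.4] M [-0.    0.04  0.05] g 59.0 0.0175
tool shift m [ 0.0744 -0.0049  0.151 ] units [ 0.2478 -0.0162  0.5034]
cover centre proj if on axis [287.95309927 270.71195948] edges [array([288. , 160.4]), array([287.9, 363.4]), array([398.7, 270.7]), array([177.2, 270.7])]
```

>>> apply_moves(rows=[{"rx": 0, "ry": 0, "rz": 0, "x": 0.1, "y": -0.016, "z": 0.1, "gripper": 0}, {"rx": 0, "ry": 0, "rz": 0, "x": 0.1, "y": 0, "z": 0.1, "gripper": 0}, {"rx": 0, "ry": 0, "rz": 0, "x": 0.048, "y": 0, "z": 0.1, "gripper": 0}, {"rx": 0, "ry": 0, "rz": 0, "x": 0, "y": 0, "z": 0.1, "gripper": 0}, {"rx": 0, "ry": 0, "rz": 0, "x": 0, "y": 0, "z": 0.1, "gripper": 0}, {"rx": 0, "ry": 0, "rz": 0, "x": 0, "y": 0, "z": 0.07, "gripper": 0}, {"rx": 0, "ry": 0, "rz": 0, "x": 0, "y": 0, "z": 0.033, "gripper": 0}, {"rx": 0, "ry": 0, "rz": 0, "x": 0, "y": 0, "z": 0, "gripper": 0}, {"rx": 0, "ry": 0, "rz": 0, "x": 0, "y": 0, "z": 0, "gripper": 0}, {"rx": 0, "ry": 0, "rz": 0, "x": 0, "y": 0, "z": 0, "gripper": 0}])

```text
time_s: 7.85
position: [0.5406, -0.0369, 0.1511]
tool_rot: [0.001, 0.167, 0.986, 0.0]
wrist_force: [0.4, 0.2, -2.1]
grip_width: 0.0174
gripper_force: 59.0
```

```bash
python3 - <<'E'
from h import *
st([.5399,-.0369,.129])
E
```

```text
t 7.85 p [ 0.5406 -0.0369  0.1511] X [-0.944  0.33  -0.002] Z [ 2.e-03 -1.e-04 -1.e+00] j [-0.068  0.35  -0.286  0.933  0.     0.268] F [ 0.4  0.2 -2.1] M [ 0.    0.02 -0.04] g 59.0 0.0174
tool shift m [ 0.0007 -0.0002  0.0221] units [ 0.0025 -0.0008  0.0737]
```

>>> apply_moves(rows=[{"rx": 0, "ry": 0, "rz": 0, "x": 0.002, "y": 0, "z": 0.015, "gripper": 0}, {"rx": 0, "ry": 0, "rz": 0, "x": 0, "y": 0, "z": 0.015, "gripper": 0}, {"rx": 0, "ry": 0, "rz": 0, "x": 0, "y": 0, "z": 0.01, "gripper": 0}, {"rx": 0, "ry": 0, "rz": 0, "x": 0, "y": 0, "z": 0.01, "gripper": 0}, {"rx": 0, "ry": 0, "rz": 0, "x": 0, "y": 0, "z": 0.01, "gripper": 0}, {"rx": 0, "ry": 0, "rz": 0, "x": 0, "y": 0, "z": 0, "gripper": 0}, {"rx": 0, "ry": 0, "rz": 0, "x": 0, "y": 0, "z": 0, "gripper": 0}, {"rx": 0, "ry": 0, "rz": 0, "x": 0, "y": 0, "z": 0, "gripper": 0}, {"rx": 0, "ry": 0, "rz": 0, "x": 0, "y": 0, "z": 0, "gripper": 0}, {"rx": 0, "ry": 0, "rz": 0, "x": 0, "y": 0, "z": 0, "gripper": 0}])

```text
time_s: 9.1
position: [0.5393, -0.0367, 0.1322]
tool_rot: [0.0, 0.167, 0.986, -0.0]
wrist_force: [0.3, 1.1, -2.6]
grip_width: 0.0177
gripper_force: 59.0
```

```bash
python3 - <<'E'
from h import *
st([.5399,-.0369,.129])
E
```

```text
t 9.1 p [ 0.5393 -0.0367  0.1322] X [-0.944  0.329 -0.   ] Z [ 1.e-04 -0.e+00 -1.e+00] j [-0.068  0.366 -0.317  0.888 -0.     0.268] F [ 0.3  1.1 -2.6] M [0.03 0.01 0.  ] g 59.0 0.0177
tool shift m [-0.0006 -0.      0.0032] units [-0.0021 -0.0002  0.0106]
```

>>> apply_moves(rows=[{"rx": 0, "ry": 0, "rz": 0, "x": 0, "y": 0, "z": 0.005, "gripper": 0}, {"rx": 0, "ry": 0, "rz": 0, "x": 0, "y": 0, "z": 0.005, "gripper": 0}, {"rx": 0, "ry": 0, "rz": 0, "x": 0, "y": 0, "z": 0.002, "gripper": 0}, {"rx": 0, "ry": 0, "rz": 0, "x": 0, "y": 0, "z": 0, "gripper": 0}, {"rx": 0, "ry": 0, "rz": 0, "x": 0, "y": 0, "z": 0, "gripper": 0}, {"rx": 0, "ry": 0, "rz": 0, "x": 0, "y": 0, "z": 0, "gripper": 0}, {"rx": 0, "ry": 0, "rz": 0, "x": 0, "y": 0, "z": 0, "gripper": 0}, {"rx": 0, "ry": 0, "rz": 0, "x": 0, "y": 0, "z": 0, "gripper": 0}, {"rx": 0, "ry": 0, "rz": 0, "x": 0, "y": 0, "z": 0, "gripper": 0}, {"rx": 0, "ry": 0, "rz": 0, "x": 0, "y": 0, "z": 0, "gripper": 0}])

```text
time_s: 10.35
position: [0.5393, -0.0367, 0.1289]
tool_rot: [0.0, 0.167, 0.986, 0.0]
wrist_force: [-3.7, 0.1, 5.0]
grip_width: 0.017
gripper_force: 59.7
```

```bash
python3 - <<'E'
from h import *
st([.5399,-.0369,.129])
E
```

```text
t 10.35 p [ 0.5393 -0.0367  0.1289] X [-0.944  0.33  -0.   ] Z [ 2.e-04  0.e+00 -1.e+00] j [-0.068  0.369 -0.322  0.88   0.     0.268] F [-3.7  0.1  5. ] M [0.01 0.47 0.02] g 59.7 0.017
tool shift m [-0.0007 -0.     -0.0001] units [-0.0022 -0.0001 -0.0004]
```

>>> apply_moves(rows=[{"rx": 0, "ry": 0, "rz": 0, "x": 0, "y": 0, "z": -0.003, "gripper": 0.3}, {"rx": 0, "ry": 0, "rz": 0, "x": 0, "y": 0, "z": 0, "gripper": 0.4}, {"rx": 0, "ry": 0, "rz": 0, "x": 0, "y": 0, "z": 0, "gripper": 0.7}, {"rx": 0, "ry": 0, "rz": 0, "x": 0, "y": 0, "z": 0, "gripper": 0.7}, {"rx": 0, "ry": 0, "rz": 0, "x": 0, "y": 0, "z": 0, "gripper": 0.7}, {"rx": 0, "ry": 0, "rz": 0, "x": 0, "y": 0, "z": -0.05, "gripper": 0.7}, {"rx": 0, "ry": 0, "rz": 0, "x": 0, "y": 0, "z": -0.1, "gripper": 0.7}, {"rx": 0, "ry": 0, "rz": 0, "x": 0, "y": 0, "z": -0.1, "gripper": 1}, {"rx": 0, "ry": 0, "rz": 0, "x": 0, "y": 0, "z": -0.1, "gripper": 1}, {"rx": 0, "ry": 0, "rz": 0, "x": 0, "y": 0, "z": -0.06, "gripper": 1}])

```text
time_s: 11.6
position: [0.5401, -0.0367, 0.2554]
tool_rot: [0.002, 0.167, 0.986, 0.0]
wrist_force: [0.3, -0.4, 0.1]
grip_width: 0.0854
gripper_force: 0.0
```

>>> apply_moves(rows=[{"rx": 0, "ry": 0, "rz": 0.33, "x": 0, "y": 0, "z": 0, "gripper": 1}, {"rx": 0, "ry": 0, "rz": 0.33, "x": 0, "y": 0, "z": 0, "gripper": 1}, {"rx": 0, "ry": 0, "rz": 0.33, "x": 0, "y": 0, "z": 0, "gripper": 1}, {"rx": 0, "ry": 0, "rz": 0.33, "x": 0, "y": 0, "z": 0, "gripper": 1}, {"rx": 0, "ry": 0, "rz": 0.33, "x": 0, "y": 0, "z": 0, "gripper": 1}, {"rx": 0, "ry": 0, "rz": 0.33, "x": 0, "y": 0, "z": 0, "gripper": 1}, {"rx": 0, "ry": 0, "rz": 0, "x": 0, "y": 0, "z": 0, "gripper": 1}, {"rx": 0, "ry": 0, "rz": 0, "x": 0, "y": 0, "z": 0, "gripper": 1}, {"rx": 0, "ry": 0, "rz": 0, "x": 0, "y": 0, "z": 0, "gripper": 1}, {"rx": 0, "ry": 0, "rz": 0, "x": 0, "y": 0, "z": 0, "gripper": 1}])

```text
time_s: 12.85
position: [0.5393, -0.0367, 0.2525]
tool_rot: [-0.0, 0.615, 0.788, -0.0]
wrist_force: [-0.0, -0.1, -0.2]
grip_width: 0.0849
gripper_force: 0.0
```

```bash
python3 - <<'E'
from h import *
st([.5048,.0883,.25])
c=get_calibration("wrist");import json;json.dump({k:np.array(v).tolist() for k,v in c.items()},open("c4.json","w"))
cv2.imwrite("pics/w4.png",camera("wrist"))
print(proj("wrist",[.5399,-.0369,.101],c),proj("wrist",[.5048,.0883,.149],c))
E
```

```text
t 12.85 p [ 0.5393 -0.0367  0.2525] X [-0.243  0.97   0.   ] Z [-0. -0. -1.] j [-0.068  0.287 -0.102  1.181 -0.     1.257] F [-0.  -0.1 -0.2] M [0.04 0.02 0.02] g 0.0 0.0849
tool shift m [ 0.1296 -0.003   0.0025] units [ 0.4319 -0.0101  0.0082]
[289.57829051 198.85415341] [283.98715582  -7.00205001]
```

View pics/w4.png

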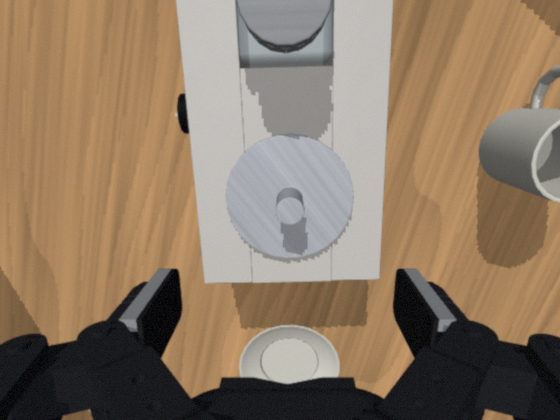

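The cover is seated flat and centred on the well at (290,197), between the seams at x 245 and 333. The jar cap is at the top, around (285,5). Now I'll move over the jar.

>>> apply_moves(rows=[{"rx": 0, "ry": 0, "rz": 0, "x": 0.144, "y": -0.01, "z": 0, "gripper": 1}, {"rx": 0, "ry": 0, "rz": 0, "x": 0.144, "y": 0, "z": 0, "gripper": 1}, {"rx": 0, "ry": 0, "rz": 0, "x": 0.144, "y": 0, "z": 0, "gripper": 1}, {"rx": 0, "ry": 0, "rz": 0.2, "x": 0, "y": 0, "z": 0, "gripper": 1}, {"rx": 0, "ry": 0, "rz": 0.2, "x": 0, "y": 0, "z": 0, "gripper": 1}, {"rx": 0, "ry": 0, "rz": 0, "x": 0, "y": 0, "z": 0, "gripper": 1}, {"rx": 0, "ry": 0, "rz": 0, "x": 0, "y": 0, "z": 0, "gripper": 1}, {"rx": 0, "ry": 0, "rz": 0, "x": 0, "y": 0, "z": 0, "gripper": 1}, {"rx": 0, "ry": 0, "rz": 0, "x": 0, "y": 0, "z": 0, "gripper": 1}, {"rx": 0, "ry": 0, "rz": 0, "x": 0, "y": 0, "z": 0, "gripper": 1}])

```text
time_s: 14.15
position: [0.505, 0.0882, 0.2524]
tool_rot: [-0.0, 0.691, 0.723, -0.0]
wrist_force: [-0.0, -0.5, -1.3]
grip_width: 0.0858
gripper_force: 0.0
```

```bash
python3 - <<'E'
from h import *
st([.5048,.0883,.25])
c=get_calibration("wrist");import json;json.dump({k:np.array(v).tolist() for k,v in c.items()},open("c5.json","w"))
cv2.imwrite("pics/w5.png",camera("wrist"))
print(proj("wrist",[.5048,.0883,.149],c))
E
```

```text
t 14.15 p [0.505  0.0882 0.2524] X [-0.045  0.999 -0.   ] Z [-0. -0. -1.] j [ 0.173  0.239 -0.169  1.163 -0.     1.699] F [-0.  -0.5 -1.3] M [ 0.02 -0.02 -0.02] g 0.0 0.0858
tool shift m [ 0.0001 -0.0001  0.0024] units [ 0.0002 -0.0005  0.008 ]
[289.03942516 216.88758296]
```

View pics/w5.png

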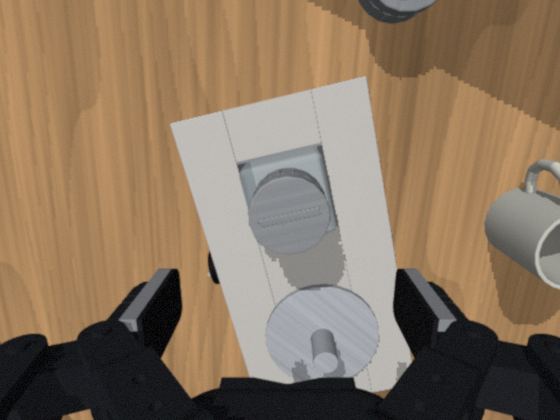

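The cap-top centre is at (289,215), within 1 mm of the estimate; its ridge lies along the jar's x axis. Descend and grip.

>>> apply_moves(rows=[{"rx": 0, "ry": 0, "rz": 0, "x": 0.003, "y": 0, "z": 0.1, "gripper": 1}, {"rx": 0, "ry": 0, "rz": 0, "x": 0, "y": 0, "z": 0.1, "gripper": 1}, {"rx": 0, "ry": 0, "rz": 0, "x": 0, "y": 0, "z": 0.08, "gripper": 1}, {"rx": 0, "ry": 0, "rz": 0, "x": 0, "y": 0, "z": 0.06, "gripper": 1}, {"rx": 0, "ry": 0, "rz": 0, "x": 0, "y": 0, "z": 0.025, "gripper": 1}, {"rx": 0, "ry": 0, "rz": 0, "x": 0, "y": 0, "z": 0, "gripper": 0.8}, {"rx": 0, "ry": 0, "rz": 0, "x": 0, "y": 0, "z": 0, "gripper": 0.7}, {"rx": 0, "ry": 0, "rz": 0, "x": 0, "y": 0, "z": 0, "gripper": 0.3}, {"rx": 0, "ry": 0, "rz": 0, "x": 0, "y": 0, "z": 0, "gripper": 0}, {"rx": 0, "ry": 0, "rz": 0, "x": 0, "y": 0, "z": 0, "gripper": 0}])

```text
time_s: 15.45
position: [0.506, 0.0894, 0.144]
tool_rot: [0.001, 0.691, 0.723, 0.001]
wrist_force: [1.3, -0.1, 5.7]
grip_width: 0.0522
gripper_force: 62.2
```

```bash
python3 - <<'E'
from h import *
st([.5048,.0883,.143])
E
```

```text
t 15.45 p [0.506  0.0894 0.144 ] X [-0.045  0.999  0.   ] Z [ 2.7e-03  4.0e-04 -1.0e+00] j [ 0.175  0.312 -0.366  0.89  -0.     1.701] F [ 1.3 -0.1  5.7] M [ 0.03 -0.03  0.08] g 62.2 0.0522
tool shift m [-0.0011 -0.0012  0.001 ] units [-0.0035 -0.0042  0.0034]
```

>>> apply_moves(rows=[{"rx": 0, "ry": 0, "rz": -0.1, "x": 0, "y": 0, "z": 0, "gripper": 0}, {"rx": 0, "ry": 0, "rz": -0.15, "x": 0, "y": 0, "z": -0.0003, "gripper": 0}, {"rx": 0, "ry": 0, "rz": -0.15, "x": 0, "y": 0, "z": -0.0003, "gripper": 0}, {"rx": 0, "ry": 0, "rz": -0.15, "x": 0, "y": 0, "z": -0.0003, "gripper": 0}, {"rx": 0, "ry": 0, "rz": -0.15, "x": 0, "y": 0, "z": -0.0003, "gripper": 0}, {"rx": 0, "ry": 0, "rz": -0.15, "x": 0, "y": 0, "z": -0.0003, "gripper": 0}, {"rx": 0, "ry": 0, "rz": -0.15, "x": 0, "y": 0, "z": -0.0003, "gripper": 0}, {"rx": 0, "ry": 0, "rz": 0, "x": 0, "y": 0, "z": 0, "gripper": 0}, {"rx": 0, "ry": 0, "rz": 0, "x": 0, "y": 0, "z": 0, "gripper": 0}, {"rx": 0, "ry": 0, "rz": 0, "x": 0, "y": 0, "z": 0, "gripper": 0}])

```text
time_s: 16.7
position: [0.5059, 0.0891, 0.1446]
tool_rot: [0.001, 0.491, 0.871, 0.0]
wrist_force: [0.4, -0.4, 6.8]
grip_width: 0.052
gripper_force: 62.4
```

```bash
python3 - <<'E'
from h import *
st([.5048,.0883,.143])
cv2.imwrite("pics/s6.png",camera("wrist"))
E
```

```text
t 16.7 p [0.5059 0.0891 0.1446] X [-0.519  0.855 -0.002] Z [ 2.5e-03 -3.0e-04 -1.0e+00] j [ 1.75e-01  3.11e-01 -3.65e-01  8.92e-01 -1.00e-03  1.20e+00] F [ 0.4 -0.4  6.8] M [-0.17  0.06  0.14] g 62.4 0.052
tool shift m [-0.0001 -0.0013  0.0016] units [-0.0004 -0.0044  0.0054]
```

>>> apply_moves(rows=[{"rx": 0, "ry": 0, "rz": -0.2, "x": 0, "y": 0, "z": -0.0004, "gripper": 0}, {"rx": 0, "ry": 0, "rz": -0.2, "x": 0, "y": 0, "z": -0.0004, "gripper": 0}, {"rx": 0, "ry": 0, "rz": -0.2, "x": 0, "y": 0, "z": -0.0004, "gripper": 0}, {"rx": 0, "ry": 0, "rz": -0.2, "x": 0, "y": 0, "z": -0.0004, "gripper": 0}, {"rx": 0, "ry": 0, "rz": -0.2, "x": 0, "y": 0, "z": -0.0004, "gripper": 0}, {"rx": 0, "ry": 0, "rz": -0.2, "x": 0, "y": 0, "z": -0.0004, "gripper": 0}, {"rx": 0, "ry": 0, "rz": -0.2, "x": 0, "y": 0, "z": -0.0004, "gripper": 0}, {"rx": 0, "ry": 0, "rz": -0.2, "x": 0, "y": 0, "z": -0.0004, "gripper": 0}, {"rx": 0, "ry": 0, "rz": -0.2, "x": 0, "y": 0, "z": -0.0004, "gripper": 0}, {"rx": 0, "ry": 0, "rz": -0.2, "x": 0, "y": 0, "z": -0.0004, "gripper": 0}])

```text
time_s: 18.0
position: [0.5062, 0.0891, 0.1459]
tool_rot: [0.002, 0.012, 1.0, -0.0]
wrist_force: [0.2, -0.2, 5.2]
grip_width: 0.0518
gripper_force: 62.5
```

```bash
python3 - <<'E'
from h import *
st()
a=cv2.imread("pics/s6.png");b=camera("wrist");cv2.imwrite("pics/s7.png",b)
p=proj("wrist",get_obs()["position"]+[0,0,.005]).astype(int);print(p)
c=slice(p[1]-30,p[1]+25);d=slice(p[0]-55,p[0]+55)
t=a[c,d];e=np.abs(a[c,d].astype(int)-b[c,d]).mean();m=cv2.matchTemplate(b,t,cv2.TM_CCOEFF_NORMED);print(e,cv2.minMaxLoc(m)[1::2],d.start,c.start)
cv2.imwrite("pics/pair.png",cv2.resize(np.hstack([a[150:,130:430],b[150:,130:430]]),None,fx=1.33,fy=1.33))
E
```

```text
t 18.0 p [0.5062 0.0891 0.1459] X [-1.     0.023 -0.003] Z [ 3.2e-03 -2.0e-04 -1.0e+00] j [ 0.175  0.31  -0.363  0.895 -0.001  0.198] F [ 0.2 -0.2  5.2] M [-0.22 -0.13 -0.12] g 62.5 0.0518
[286 311]
19.728264462809918 (0.34504619240760803, (221, 284)) 231 281
```

>>> apply_moves(rows=[{"rx": 0, "ry": 0, "rz": -0.2, "x": 0, "y": 0, "z": -0.0004, "gripper": 0}, {"rx": 0, "ry": 0, "rz": -0.2, "x": 0, "y": 0, "z": -0.0004, "gripper": 0}, {"rx": 0, "ry": 0, "rz": -0.2, "x": 0, "y": 0, "z": -0.0004, "gripper": 0}, {"rx": 0, "ry": 0, "rz": -0.2, "x": 0, "y": 0, "z": -0.0004, "gripper": 0}, {"rx": 0, "ry": 0, "rz": -0.2, "x": 0, "y": 0, "z": -0.0004, "gripper": 0}, {"rx": 0, "ry": 0, "rz": -0.2, "x": 0, "y": 0, "z": -0.0004, "gripper": 0}, {"rx": 0, "ry": 0, "rz": -0.2, "x": 0, "y": 0, "z": -0.0004, "gripper": 0}, {"rx": 0, "ry": 0, "rz": -0.2, "x": 0, "y": 0, "z": -0.0004, "gripper": 0}, {"rx": 0, "ry": 0, "rz": -0.2, "x": 0, "y": 0, "z": -0.0004, "gripper": 0}, {"rx": 0, "ry": 0, "rz": -0.2, "x": 0, "y": 0, "z": 0, "gripper": 0}])

```text
time_s: 19.3
position: [0.5053, 0.0893, 0.1462]
tool_rot: [0.0, -0.469, 0.883, -0.0]
wrist_force: [-0.1, 0.1, 2.9]
grip_width: 0.0522
gripper_force: 62.2
```

>>> apply_moves(rows=[{"rx": 0, "ry": 0, "rz": 0, "x": 0, "y": 0, "z": 0, "gripper": 0}, {"rx": 0, "ry": 0, "rz": 0, "x": 0, "y": 0, "z": 0, "gripper": 0}, {"rx": 0, "ry": 0, "rz": 0, "x": 0, "y": 0, "z": 0, "gripper": 0}, {"rx": 0, "ry": 0, "rz": 0, "x": 0, "y": 0, "z": 0, "gripper": 0}, {"rx": 0, "ry": 0, "rz": 0, "x": 0, "y": 0, "z": -0.003, "gripper": 0}, {"rx": 0, "ry": 0, "rz": 0, "x": 0, "y": 0, "z": -0.003, "gripper": 0}, {"rx": 0, "ry": 0, "rz": 0, "x": 0, "y": 0, "z": 0, "gripper": 0}, {"rx": 0, "ry": 0, "rz": 0, "x": 0, "y": 0, "z": 0, "gripper": 0}, {"rx": 0, "ry": 0, "rz": 0, "x": 0, "y": 0, "z": 0, "gripper": 0}, {"rx": 0, "ry": 0, "rz": 0, "x": 0, "y": 0, "z": 0, "gripper": 0}])

```text
time_s: 20.55
position: [0.5048, 0.0892, 0.1474]
tool_rot: [-0.0, -0.468, 0.884, 0.0]
wrist_force: [-0.3, -1.3, -1.0]
grip_width: 0.0521
gripper_force: 62.6
```

```bash
python3 - <<'E'
from h import *
st()
E
```

```text
t 20.55 p [0.5048 0.0892 0.1474] X [-0.562 -0.827  0.   ] Z [-3.e-04  0.e+00 -1.e+00] j [ 0.175  0.309 -0.36   0.902  0.    -0.799] F [-0.3 -1.3 -1. ] M [-0.08 -0.01 -0.05] g 62.6 0.0521
```

>>> apply_moves(rows=[{"rx": 0, "ry": 0, "rz": 0, "x": 0, "y": 0, "z": -0.005, "gripper": 0}, {"rx": 0, "ry": 0, "rz": 0, "x": 0, "y": 0, "z": -0.005, "gripper": 0}, {"rx": 0, "ry": 0, "rz": 0, "x": 0, "y": 0, "z": 0, "gripper": 0}, {"rx": 0, "ry": 0, "rz": 0, "x": 0, "y": 0, "z": 0, "gripper": 0}, {"rx": 0, "ry": 0, "rz": 0, "x": 0, "y": 0, "z": 0, "gripper": 0}, {"rx": 0, "ry": 0, "rz": 0, "x": 0, "y": 0, "z": 0, "gripper": 0}, {"rx": 0, "ry": 0, "rz": 0, "x": 0, "y": 0, "z": 0, "gripper": 0}, {"rx": 0, "ry": 0, "rz": 0, "x": 0, "y": 0, "z": 0, "gripper": 0}, {"rx": 0, "ry": 0, "rz": 0, "x": 0, "y": 0, "z": 0, "gripper": 0}, {"rx": 0, "ry": 0, "rz": 0, "x": 0, "y": 0, "z": 0, "gripper": 0}])

```text
time_s: 21.8
position: [0.5049, 0.0892, 0.1505]
tool_rot: [-0.0, -0.468, 0.884, 0.0]
wrist_force: [0.2, -0.1, -0.4]
grip_width: 0.0522
gripper_force: 62.6
```

```bash
python3 - <<'E'
from h import *
st()
f=[]
for k in range(4): cv2.imwrite(f"pics/x{k}.png",camera(["side","scene","side","scene"][k]));f.append(get_obs()["wrist_force"][2])
print(np.round(f,1))
E
```

```text
t 21.8 p [0.5049 0.0892 0.1505] X [-0.562 -0.827  0.   ] Z [-0.  0. -1.] j [ 0.175  0.306 -0.355  0.909  0.    -0.799] F [ 0.2 -0.1 -0.4] M [-0.03  0.01  0.02] g 62.6 0.0522
[-0.7 -0.6 -0.4 -1.7]
```

Only about 0.7 N hangs from the gripper, so the cap is free and the jar is staying down. Raise it to about 20 mm clear.

>>> apply_moves(rows=[{"rx": 0, "ry": 0, "rz": 0, "x": 0, "y": 0, "z": -0.01, "gripper": 0}, {"rx": 0, "ry": 0, "rz": 0, "x": 0, "y": 0, "z": -0.01, "gripper": 0}, {"rx": 0, "ry": 0, "rz": 0, "x": 0, "y": 0, "z": -0.02, "gripper": 0}, {"rx": 0, "ry": 0, "rz": 0, "x": 0, "y": 0, "z": -0.02, "gripper": 0}, {"rx": 0, "ry": 0, "rz": 0, "x": 0, "y": 0, "z": -0.02, "gripper": 0}, {"rx": 0, "ry": 0, "rz": 0, "x": 0, "y": 0, "z": -0.012, "gripper": 0}, {"rx": 0, "ry": 0, "rz": 0, "x": 0, "y": 0, "z": 0, "gripper": 0}, {"rx": 0, "ry": 0, "rz": 0, "x": 0, "y": 0, "z": 0, "gripper": 0}, {"rx": 0, "ry": 0, "rz": 0, "x": 0, "y": 0, "z": 0, "gripper": 0}, {"rx": 0, "ry": 0, "rz": 0, "x": 0, "y": 0, "z": 0, "gripper": 0}])

```text
time_s: 23.25
position: [0.5048, 0.0892, 0.1779]
tool_rot: [-0.0, -0.468, 0.884, 0.0]
wrist_force: [0.5, -0.3, -1.0]
grip_width: 0.052
gripper_force: 62.6
```

```bash
python3 - <<'E'
from h import *
st()
a=camera("scene");b=camera("side")
A=cv2.resize(a[100:270,190:320],None,fx=3,fy=3,interpolation=2);B=cv2.resize(b[110:280,150:280],None,fx=3,fy=3,interpolation=2)
cv2.imwrite("pics/fin.png",np.hstack([A,B]))
E
```

```text
t 23.25 p [0.5048 0.0892 0.1779] X [-0.562 -0.827  0.   ] Z [-4.e-04 -1.e-04 -1.e+00] j [ 0.175  0.284 -0.309  0.978  0.    -0.799] F [ 0.5 -0.3 -1. ] M [ 0.01 -0.01 -0.03] g 62.6 0.052
```

View pics/fin.png

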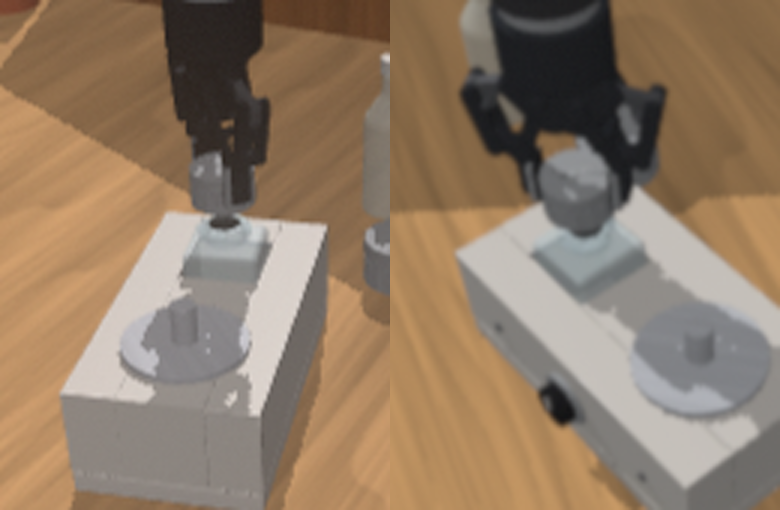

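The final crop shows the jar seated with its mouth open at (222,225). The cap is held level just above it at (210,185), and the cover lies flat on the other well.

```bash
python3 -c "from cell import *;print(job_done())"
```

```text
the job is handed in; nothing more can be done
None
```

The job is handed in, with no verdict returned: the cover sits level on the empty well, the jar stayed down in its seat, and the unscrewed cap is held still about 20 mm above the jar's mouth (about 23 s of the 72 s used).

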